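# Jack up the jaggery stand and hold it for packing

### The arm

A 6-joint arm with a two-finger parallel gripper is mounted at the origin on the work surface. World frame = base frame: x ahead of the robot, y to its left, z up, the work surface at z = 0. Lengths are in m, angles in rad, forces in N, time in s.
With the tool pointing down it reaches from about 0.325 to 0.85 m from the base axis. Payload 4.4 kg.
Tool frame: the origin (TCP) lies midway between the tips of the shut fingers; the grasp point (between the pads) lies 19 mm behind it (manip.grasp_offset is the distance from the TCP to the grasp point, in m); z points along the fingers, y is the line along which they close (so a half turn about z gives the same grasp; the last joint's range is limited). The gripper opens to 94 mm and grips with 3 to 60 N. Pads are 16 mm wide; open, the fingers measure 119 mm over their backs; the gripper's body (75 mm by 177 mm) begins 78 mm behind the grasp point.
Start: joints at [0.964, 0.207, 1.542, -0, 1.393, -0.15], TCP at [0.254, 0.516, 0.205] pointing down, gripper open.
Joint ranges: [-2.73, 2.73], [-0.86, 2.22], [0.23, 2.46], [-1.11, 4.25], [0.08, 2.63], [-2.82, 2.82]. Speed limits (rad/s): [2.79, 2.79, 3.14, 3.14, 3.14, 3.14].

### API

Orientations are given as a unit quaternion [w, x, y, z].
In Python, from rig import telemetry, optics, manip gives the robot as it stands. The module is installed in compiled form; this text tells all that it offers.
- The arm moves only by the tool drive_tool, never from a script. Its argument "commands" is a list of rows, each an object with "linear": the shift along the tool's x, y, z in cm, a list of three; "delta_rot": the turn, a rotation vector about the tool's x, y, z in degrees, a list of three; "grip": the finger opening in cm, from 0 to 9.4. A call has 1 to 12 rows; each row is the pose to reach, as a shift and turn from the pose commanded when the call began, along the tool's axes at that moment; what a row does not reach only later rows make up. A row lasts 1/12 s, in which the tool goes at most 41.7 mm and 7.16 degrees, less where a joint would pass 70% of its speed; a pose out of reach is approached as far as the arm can. A call with a gripper value outside its range is refused whole. The fingers move at their own pace and stop on an object; "grip_force" is the grip in N (left out, the last holds). Time passes only in rows, so rows that repeat a pose let the fingers close. It gives the time, the measured TCP pose, the force, the opening and the grip force at its end, in the units of the state.
- telemetry.sense(): the state, without advancing time (a new reading comes with each control period).
- optics.get_image(name): name is "scene" or "top"; returns the picture (480x640x3 uint8, blue, green, red); there is no depth.
- optics.get_calibration(name): a dict with "fx", "fy", "cx", "cy" (pixels), "camera_from_world" (4x4, takes a point from world to camera coordinates). Camera axes: x right, y up, looking along -z (the intrinsics and any distortion apply to the point x, -y, -z); pixel columns grow to the right and rows downward; lengths in m; the calibration is good to about 2 mm. A picture is of the moment at which its call begins. get_calibration takes no time and is no camera call.
- manip.sign_off(): hands the job in; it is judged then, once.
The state is a dict: "clock": time; "qpos": joint angles; "dq": joint speeds; "tau": joint torques, N m; "position": TCP position; "tool_rot": TCP orientation; "contact_force": force on the tool from outside, world axes, zero at the start; "ft_torque": the same for the moment, N m; "gripper_width": finger opening in m; "finger_force": force on a finger pad.
Only numpy, scipy, OpenCV 4.12 (cv2) and the standard library are available. Lean on these libraries where they do the work, as an engineer would, in place of code of your own. Each camera call takes 0.05 s, during which the arm holds its last target. There are 200 camera calls.

### The job

Take the hand jack by the knob on its column and set it down in front of the loaded display stand with its saddle centred under the steel lift bracket on the front edge (the one with the arrowhead). Pump the handle until both front feet of the stand are at least 10 mm clear of the table, room for the packing strip, and finish holding the handle pressed right down on its stop so that the jack cannot settle back while the helper slips the strip in. Leave the jack standing flat, keep the gripper off the stand, and don't push the other things on the table about.

Things in the scene. Friction and masses are not known exactly. Their poses are not given: they have to be found in the camera images.
- jack: Hand jack, 0.91 kg, loose: dark steel foot plate (76 mm wide, x -105 to +92 mm, 5 thick), toothed column 16 mm wide, 186 mm tall, climbing aluminium carriage (29 mm wide, x -26 to +31, z 18 to 76 when down; its toe plate, 46 wide, reaches x = +94). Origin: underside, on the column axis; z up, +x to the toe and saddle, -x to the pump handle, which stretches out behind.
- jack_knob (a point): Middle of the jack's black carrying knob on top of the column, 165 mm above the jack's underside, on the column axis; the knob is 26 mm wide (jack y), 32 mm long (jack x), 42 mm tall. Take it from above, across jack y.
- saddle_top (a point): Centre of the top of the jack's saddle: a round rubber pad 42 mm in diameter on the toe, 66 mm in front of the column axis (jack +x), 30 mm above the table with the carriage right down (as at the start). Rises with the carriage.
- jack_carriage (a joint): Height of the jack's carriage above its lowest place, m, 0 to 0.05, 0 at the start. A ratchet holds it in steps of 8 mm (up to 1 mm less under load): a full stroke of the handle lifts it 10 to 11 mm, and as the handle comes fully up again it settles back 2 to 3 mm, to the next step. It never comes down by itself. The saddle meets the lift pad after 14 mm.
- jack_handle (a joint): Pump handle angle, rad: 0 up (spring return, some 2.5 N at the grip), 0.55 right down on its stop. Pivot on the carriage, 16 mm in front of the column axis, 60 mm above the jack's underside plus the carriage height. The grip lies 0.475 rad above level at 0, 0.075 rad below level at 0.55. Under the stand's weight a stroke takes 9 to 15 N down at the grip.
- handle_grip (a point): Middle of the upper face of the handle's flat black grip, 175 mm from the pivot and 8 mm above the handle's centre line; the grip is 32 mm wide, 16 thick and reaches 50 mm further each way. With the carriage down it is 147 mm above the table when up, 55 mm when down; it rises with the carriage.
- stand: Low wooden display stand, 440 mm wide (y), loaded with cakes and parcels, 8 to 12.5 kg. Origin: table height, midway between its front feet; x back into the stand (the front looks to -x). Deck 48 to 66 mm high, front edge x = -22 mm, feet 48 mm tall. Jacked up in front it tilts about the rear edge of its rear feet, x = 235 mm. Its load begins 60 mm behind the front edge and reaches 145 mm high.
- lift_pad (a point): Marked lift point: centre of the underside of a steel bracket (48 x 56 mm) clamped round the stand's front edge at stand y = -50 mm, a raised triangular arrowhead on its top. 44 mm above the table, 26 mm behind the bracket's front lip (28 mm tall). The saddle goes under it, the jack coming in square from the front, its x along the stand's x.
- front_foot_a (a point): Centre of the underside of the stand's front foot on its -y side; 0 high at the start.
- front_foot_b (a point): Centre of the underside of the stand's front foot on its +y side; 0 high at the start.
- packing: Bystander: strip of packing wood 40 x 220 x 10 mm (x, y, z), lying flat; origin centre of its underside. For the helper; not to be used.
- sweet_jar: Bystander: amber jar with a red lid, 100 mm in diameter, 150 mm tall; origin centre of its underside.
- bowl: Bystander: open steel bowl, 160 mm in diameter, 70 mm tall; origin centre of its underside.
- weight_big: Bystander: black iron scale weight, 60 mm in diameter, 62 mm tall; origin centre of its underside.
- weight_small: Bystander: black iron scale weight, 44 mm in diameter, 48 mm tall; origin centre of its underside.
- loose_cake: Bystander: bare brown jaggery cake, 140 mm in diameter, 50 mm tall; origin centre of its underside.
- wrapped_cake: Bystander: cake wrapped in newsprint, 140 mm in diameter, 70 mm tall; origin centre of its underside.
- knife: Bystander: knife lying flat, blade 150 mm along +x, yellow handle 120 mm along -x, about 20 mm thick; origin under the bolster.

How it is judged:
By the outcome, as a careful person would: the job done as asked, in the order asked, and still so for the second after the job is handed in, while the arm keeps its last pose, push and grip.
It also fails if it takes over 64 s, if anything falls off the work surface, if the arm or the gripper's body presses on something with over 40 N, if the wrist force passes 120 N, or if a joint passes its speed limit or range.

## Working session

There is one attempt and no reset: what is moved stays moved. The work goes in short steps, Python scripts to look and compute and a tool call to move; the robot and the scene stay as the last step left them, time stands still between calls to the robot, and variables do not carry over. Pictures are saved under pics/ and viewed, at most 10 in all, crops included, and the job is handed in when it is done.

Besides the shell and the picture viewer there is one more tool, called after "Request:" as a command line: name --argument value ..., lists and objects as JSON in quotes. drive_tool: Moves the arm, as the interface text tells. Its arguments: {"type":"object","properties":{"commands":{"type":"array","items":{"type":"object","properties":{"linear":{"type":"array","items":{"type":"number"}},"delta_rot":{"type":"array","items":{"type":"number"}},"grip":{"type":"number"}}}},"grip_force":{"type":"number"}},"required":["commands"]}

```bash
mkdir -p pics
cat > h.py <<'E'
import numpy as np,cv2
from rig import telemetry,optics,manip
def ray(name,u,v):
    c=optics.get_calibration(name);M=np.array(c["camera_from_world"]);R=M[:3,:3]
    d=np.array([(u-c["cx"])/c["fx"],-(v-c["cy"])/c["fy"],-1.])
    return -R.T@M[:3,3],R.T@d
def onz(name,u,v,z):
    o,d=ray(name,u,v);return o+d*(z-o[2])/d[2]
def proj(name,p):
    c=optics.get_calibration(name);M=np.array(c["camera_from_world"]);q=M[:3,:3]@np.array(p)+M[:3,3]
    return c["cx"]+c["fx"]*q[0]/-q[2],c["cy"]-c["fy"]*q[1]/-q[2]
E
python3 - <<'E'
from h import *
for n in("scene","top"):
    cv2.imwrite(f"pics/{n}0.png",optics.get_image(n)); c=optics.get_calibration(n);print(n,{k:c[k] for k in c if k!="camera_from_world"},ray(n,320,240))
s=telemetry.sense();print(s["position"],s["tool_rot"],s["clock"])
E
```

```text
scene {'fx': 529.320511021545, 'fy': 529.320511021545, 'cx': 312.47372122179314, 'cy': 241.9842407475912} (array([ 1.2397246 , -0.18775836,  1.3157778 ]), array([-0.50809365,  0.12744962, -0.85194698]))
top {'fx': 463.184455163212, 'fy': 463.184455163212, 'cx': 319.55208610468793, 'cy': 243.91876343556862} (array([ 0.34153106, -0.03271613,  1.44545768]), array([ 0.15146172,  0.01578947, -0.98837369]))
[0.25320527 0.51542691 0.20440666] [-3.75856293e-04  2.26409570e-01  9.74031639e-01 -9.64990430e-04] 0.1
```

View pics/scene0.png

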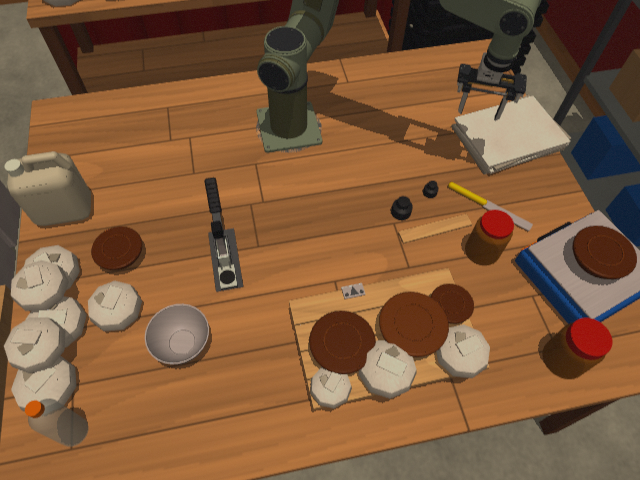

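View pics/top0.png

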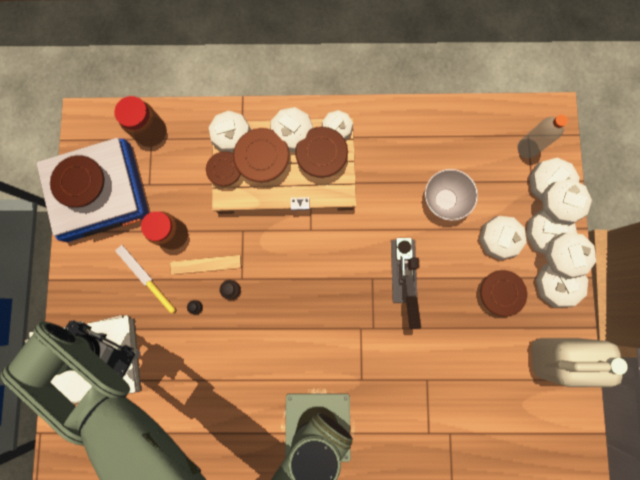

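The scene view shows the jack at about (225,255), its saddle at (228,277) and the handle grip at (212,195). The bracket is at (353,291) on the stand's front edge. In the top view the saddle is at (404,246), the grip at (413,312) and the bracket at (300,203). I'll enlarge those parts.

Run:
```python
import cv2,numpy as np
t=cv2.imread("pics/top0.png");s=cv2.imread("pics/scene0.png")
a=cv2.resize(t[230:335,375:445],None,fx=5.6,fy=5.6,interpolation=cv2.INTER_CUBIC)
b=cv2.resize(s[170:297,195:250],None,fx=4.63,fy=4.63,interpolation=cv2.INTER_CUBIC)
h=588;pad=lambda x:cv2.copyMakeBorder(x,0,max(0,h-x.shape[0]),0,0,cv2.BORDER_CONSTANT)[:h]
cv2.imwrite("pics/c1.png",np.hstack([pad(a),pad(b)]))
a=cv2.resize(t[180:225,200:360],None,fx=5,fy=5,interpolation=cv2.INTER_CUBIC)
b=cv2.resize(s[260:330,280:440],None,fx=5,fy=5,interpolation=cv2.INTER_CUBIC)
cv2.imwrite("pics/c2.png",np.vstack([a,b]))
```

```text
(no output)
```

View pics/c1.png

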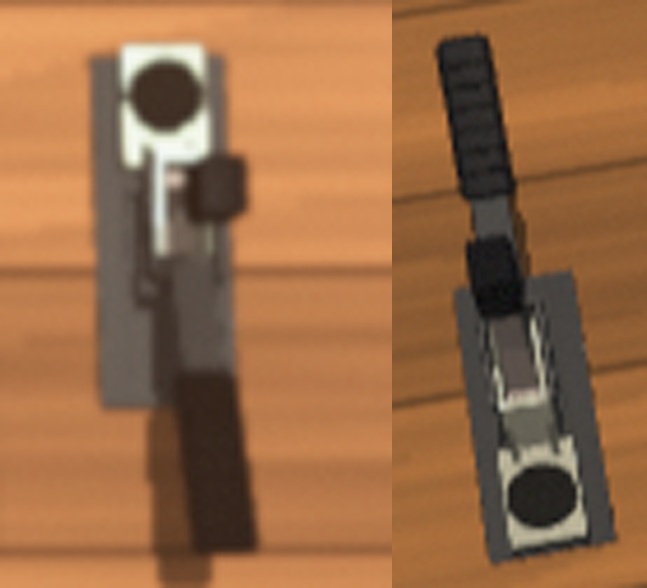

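View pics/c2.png

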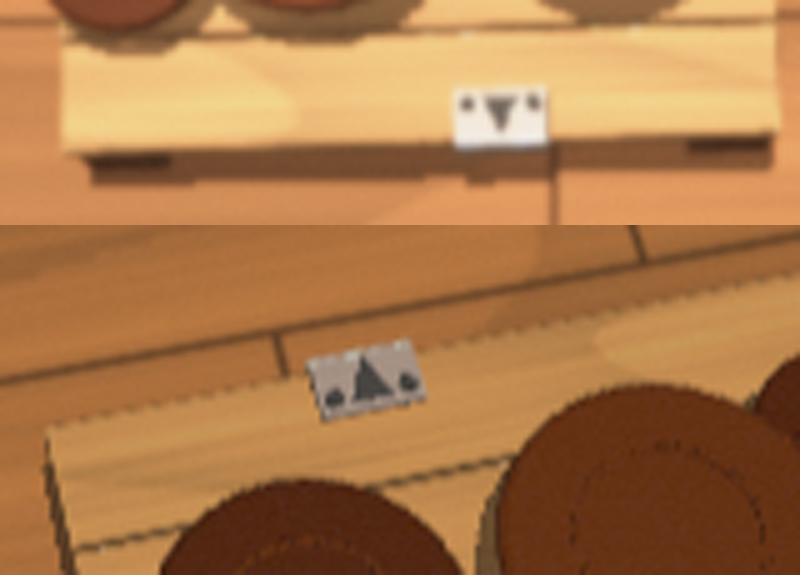

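The jack crop shows the saddle, knob and grip clearly in both views. The stand crop shows the bracket plate's corners and the deck's front edge. Next I'll turn these pixels into positions.

Run:
```python
from h import *
T=lambda x,y:(x/5.6+375,y/5.6+230); S=lambda x,y:((x-392)/4.63+195,y/4.63+170)
T2=lambda x,y:(x/5+200,y/5+180); S2=lambda x,y:(x/5+280,(y-225)/5+260)
def tri(a,b):
    o,d=ray("top",*a);p,e=ray("scene",*b);k=np.linalg.lstsq(np.c_[d,-e],p-o,rcond=None)[0]
    A,B=o+k[0]*d,p+k[1]*e;return (A+B)/2,np.linalg.norm(A-B)
np.set_printoptions(precision=4,suppress=True)
print("saddle tri",tri(T(165,95),S(542,495)),onz("top",*T(165,95),.03),onz("scene",*S(542,495),.03))
print("knob",tri(T(217,189),S(496,276)),onz("top",*T(217,189),.165),onz("scene",*S(496,276),.165))
print("grip",tri(T(215,462),S(476,117)),onz("top",*T(215,462),.147),onz("scene",*S(476,117),.147))
for n,c in zip(("rearL","frontL","frontR","rearR"),((103,407),(92,57),(222,57),(235,407))):print(n,onz("top",*T(*c),.005))
for c in((490,562),(615,540),(455,290),(575,272)):print("sc plate",onz("scene",*S(*c),.005))
print("brk top",[onz("top",*T2(*c),.070) for c in((453,144),(548,144),(453,89),(548,89))])
print("brk sc",[onz("scene",*S2(*c),.070) for c in((307,357),(408,340),(425,398),(322,420))])
print("deck",onz("top",*T2(63,150),.066),onz("top",*T2(778,131),.066),onz("scene",*S2(45,428),.066),onz("scene",450,270,.066))
for n,u in(("bowl",(451,195)),):print(n,onz("top",*u,.07))
```

```text
saddle tri (array([ 0.5358, -0.2694,  0.0269]), np.float64(0.0018291206319924031)) [ 0.5353 -0.2698  0.03  ] [ 0.5377 -0.2683  0.03  ]
knob (array([ 0.4699, -0.2695,  0.1661]), np.float64(0.003354823264016991)) [ 0.4698 -0.2714  0.165 ] [ 0.4696 -0.268   0.165 ]
grip (array([ 0.3364, -0.27  ,  0.1374]), np.float64(0.002500209912117172)) [ 0.3363 -0.2695  0.147 ] [ 0.3442 -0.2681  0.147 ]
rearL [ 0.3658 -0.235   0.005 ]
frontL [ 0.5604 -0.2339  0.005 ]
frontR [ 0.56   -0.3064  0.005 ]
rearR [ 0.3656 -0.3073  0.005 ]
sc plate [ 0.5623 -0.3055  0.005 ]
sc plate [ 0.5628 -0.2311  0.005 ]
sc plate [ 0.3678 -0.3057  0.005 ]
sc plate [ 0.3695 -0.2297  0.005 ]
brk top [array([0.6487, 0.0783, 0.07  ]), array([0.6483, 0.0205, 0.07  ]), array([0.683 , 0.0785, 0.07  ]), array([0.6825, 0.0205, 0.07  ])]
brk sc [array([0.6476, 0.0232, 0.07  ]), array([0.6486, 0.0777, 0.07  ]), array([0.6831, 0.0779, 0.07  ]), array([0.6845, 0.0224, 0.07  ])]
deck [0.6475 0.3171 0.066 ] [ 0.6563 -0.1193  0.066 ] [ 0.6582 -0.1186  0.066 ] [0.6568 0.321  0.066 ]
bowl [ 0.688  -0.4084  0.07  ]
```

Run:
```python
from h import *
np.set_printoptions(precision=4,suppress=True)
for n,f in(("top","pics/top0.png"),("scene","pics/scene0.png")):
    g=cv2.GaussianBlur(cv2.imread(f)[:,:,0 if 0 else 1],(1,1),0).astype(float); P=[]
    for y in np.r_[np.arange(-.10,.0,.004),np.arange(.1,.30,.004)]:
        xs=np.arange(.630,.675,.0005); v=[]
        uv=np.array([proj(n,(x,y,.066)) for x in xs],np.float32)
        v=cv2.remap(g.astype(np.float32),uv[:,:1],uv[:,1:],cv2.INTER_LINEAR).ravel()
        d=v[8:]-v[:-8]; P.append((y,xs[4+d.argmax()]))
    P=np.array(P); vx,vy,x0,y0=cv2.fitLine(P.astype(np.float32),cv2.DIST_HUBER,0,.01,.01).ravel()
    s=vy/vx; print(n,"yaw deg",np.degrees(np.arctan(-s)),"x at y=.05",y0+s*(.05-x0)); print(P[::6,1])
```

```text
Traceback (most recent call last):
  File "h.py", line 10, in proj
    c=optics.get_calibration(name);M=np.array(c["camera_from_world"]);q=M[:3,:3]@np.array(p)+M[:3,3]
ValueError: time passes only in moves, steps and waits
```

```bash
cat > /tmp/p.py <<'E'
s=open('h.py').read()
s=s.replace("def ray","import functools\ncal=functools.lru_cache(None)(optics.get_calibration)\ndef ray",1).replace("c=optics.get_calibration(name)","c=cal(name)")
open('h.py','w').write(s)
E
python3 /tmp/p.py
python3 - <<'E'
from h import *
np.set_printoptions(precision=4,suppress=True)
for n,f in(("top","pics/top0.png"),("scene","pics/scene0.png")):
    g=cv2.imread(f)[:,:,1].astype(np.float32); P=[]
    xs=np.arange(.630,.675,.0005)
    for y in np.r_[np.arange(-.10,.0,.004),np.arange(.1,.30,.004)]:
        uv=np.array([proj(n,(x,y,.066)) for x in xs],np.float32)
        v=cv2.remap(g,uv[:,:1],uv[:,1:],cv2.INTER_LINEAR).ravel()
        d=v[8:]-v[:-8]; P.append((y,xs[4+d.argmax()]))
    P=np.array(P); vx,vy,x0,y0=cv2.fitLine(P.astype(np.float32),cv2.DIST_HUBER,0,.01,.01).ravel()
    s=vy/vx; print(n,"yaw deg",np.degrees(np.arctan(-s)),"x at y=.05",y0+s*(.05-x0)); print(P[::6,1])
E
```

```text
top yaw deg 1.241091 x at y=.05 0.6536273
[0.656  0.656  0.6565 0.656  0.655  0.6515 0.6515 0.6515 0.651  0.649
 0.649  0.649  0.6485]
scene yaw deg 1.1564397 x at y=.05 0.65433204
[0.658  0.656  0.655  0.655  0.655  0.6515 0.652  0.651  0.653  0.652
 0.6505 0.65   0.651 ]
```

Request:
drive_tool --commands '[{"linear": [0, 0, -4], "delta_rot": [0, 0, 0], "grip": 7}, {"linear": [-1, -1, -8], "delta_rot": [0, 0, 0], "grip": 7}, {"linear": [-27, -30.5, -8], "delta_rot": [0, 0, -26.2], "grip": 7}, {"linear": [-27, -30.5, -8], "delta_rot": [0, 0, -26.2], "grip": 7}, {"linear": [-27, -30.5, -8], "delta_rot": [0, 0, -26.2], "grip": 7}, {"linear": [-27, -30.5, -8], "delta_rot": [0, 0, -26.2], "grip": 7}, {"linear": [-27, -30.5, -8], "delta_rot": [0, 0, -26.2], "grip": 7}, {"linear": [-27, -30.5, -8], "delta_rot": [0, 0, -26.2], "grip": 7}, {"linear": [-27, -30.5, -8], "delta_rot": [0, 0, -26.2], "grip": 7}, {"linear": [-27, -30.5, -8], "delta_rot": [0, 0, -26.2], "grip": 7}, {"linear": [-27, -30.5, -8], "delta_rot": [0, 0, -26.2], "grip": 7}, {"linear": [-27, -30.5, -8], "delta_rot": [0, 0, -26.2], "grip": 7}]'

```text
clock: 1.1
position: [0.3615, 0.12, 0.2852]
tool_rot: [0.0, 0.001, 1.0, -0.001]
contact_force: [0.0, 0.3, -0.5]
gripper_width: 0.0701
finger_force: 0.0
```

```bash
cat >> h.py <<'E'
from scipy.spatial.transform import Rotation as Ro
def go(target,yaw=90):
    "shift (cm, tool axes) and turn (deg) to put the TCP at target, tool down, tool y at yaw"
    s=telemetry.sense();q=s["tool_rot"];R=Ro.from_quat([q[1],q[2],q[3],q[0]])
    a=np.radians(yaw);y=np.array([np.cos(a),np.sin(a),0]);z=np.array([0,0,-1.])
    G=Ro.from_matrix(np.c_[np.cross(y,z),y,z])
    np.set_printoptions(precision=3,suppress=True)
    print("t",round(s["clock"],2),"pos",s["position"],"F",s["contact_force"],"w",s["gripper_width"],"q6",s["qpos"][5])
    print("lin cm",R.inv().apply(np.array(target)-s["position"])*100,"rot deg",np.degrees((R.inv()*G).as_rotvec()))
E
python3 -c "
from h import *
go((.4695,-.2695,.23))"
```

```text
t 1.1 pos [0.361 0.12  0.285] F [ 0.007  0.28  -0.489] w 0.07006657975812715 q6 -1.4751521070015632
lin cm [-10.885 -38.921   5.573] rot deg [-0.079  0.008 -0.12 ]
```

Request:
drive_tool --commands '[{"linear": [-10.8, -38.9, 3], "grip": 7}, {"linear": [-10.8, -38.9, 3], "grip": 7}, {"linear": [-10.8, -38.9, 3], "grip": 7}, {"linear": [-10.8, -38.9, 3], "grip": 7}, {"linear": [-10.8, -38.9, 3], "grip": 7}, {"linear": [-10.8, -38.9, 3], "grip": 7}, {"linear": [-10.8, -38.9, 3], "grip": 7}, {"linear": [-10.8, -38.9, 3], "grip": 7}, {"linear": [-10.8, -38.9, 3], "grip": 7}, {"linear": [-10.8, -38.9, 3], "grip": 7}, {"linear": [-10.8, -38.9, 3], "grip": 7}, {"linear": [-10.8, -38.9, 3], "grip": 7}]'

```text
validation failed for argument at $.co...
```

```bash
python3 -c "
from h import *
cv2.imwrite('pics/s1.png',optics.get_image('scene')[150:310,150:300])
go((.4695,-.2695,.146))"
```

```text
t 1.15 pos [0.362 0.118 0.285] F [ 3.31  -1.361  1.209] w 0.07032894483533085 q6 -1.4760794557720105
lin cm [-10.903 -38.597  14.073] rot deg [-0.23   0.033 -0.31 ]
```

Request:
drive_tool --commands '[{"linear": [-10.8, -38.9, 3], "delta_rot": [0, 0, 0], "grip": 7}, {"linear": [-10.8, -38.9, 3], "delta_rot": [0, 0, 0], "grip": 7}, {"linear": [-10.8, -38.9, 3], "delta_rot": [0, 0, 0], "grip": 7}, {"linear": [-10.8, -38.9, 3], "delta_rot": [0, 0, 0], "grip": 7}, {"linear": [-10.8, -38.9, 3], "delta_rot": [0, 0, 0], "grip": 7}, {"linear": [-10.8, -38.9, 3], "delta_rot": [0, 0, 0], "grip": 7}, {"linear": [-10.8, -38.9, 3], "delta_rot": [0, 0, 0], "grip": 7}, {"linear": [-10.8, -38.9, 3], "delta_rot": [0, 0, 0], "grip": 7}, {"linear": [-10.8, -38.9, 3], "delta_rot": [0, 0, 0], "grip": 7}, {"linear": [-10.8, -38.9, 3], "delta_rot": [0, 0, 0], "grip": 7}, {"linear": [-10.8, -38.9, 3], "delta_rot": [0, 0, 0], "grip": 7}, {"linear": [-10.8, -38.9, 3], "delta_rot": [0, 0, 0], "grip": 7}]'

```text
clock: 2.15
position: [0.4692, -0.2663, 0.2541]
tool_rot: [-0.001, 0.001, 1.0, 0.001]
contact_force: [0.5, 0.5, 0.1]
gripper_width: 0.0696
finger_force: 0.0
```

```bash
python3 -c "
from h import *
go((.4695,-.2695,.146))"
```

```text
t 2.15 pos [ 0.469 -0.266  0.254] F [0.511 0.54  0.125] w 0.06963019722553805 q6 -2.2459029934395973
lin cm [-0.048 -0.342 10.81 ] rot deg [ 0.127 -0.116 -0.109]
```

Request:
drive_tool --commands '[{"linear": [0, -0.1, 4], "delta_rot": [0, 0, 0], "grip": 7}, {"linear": [0, -0.1, 7.5], "delta_rot": [0, 0, 0], "grip": 7}, {"linear": [0, -0.1, 10], "delta_rot": [0, 0, 0], "grip": 7}, {"linear": [0, -0.1, 10.8], "delta_rot": [0, 0, 0], "grip": 7}, {"linear": [0, -0.1, 10.8], "delta_rot": [0, 0, 0], "grip": 7}, {"linear": [0, -0.1, 10.8], "delta_rot": [0, 0, 0], "grip": 7}, {"linear": [0, -0.1, 10.8], "delta_rot": [0, 0, 0], "grip": 7}]'

```text
clock: 2.73
position: [0.4711, -0.2672, 0.15]
tool_rot: [0.002, -0.001, 1.0, -0.001]
contact_force: [0.4, 0.3, 0.4]
gripper_width: 0.0701
finger_force: 0.0
```

```bash
python3 -c "
from h import *
cv2.imwrite('pics/s2.png',cv2.resize(optics.get_image('scene')[130:310,130:340],None,fx=3,fy=3))
go((.4695,-.2695,.146))"
```

```text
t 2.78 pos [ 0.471 -0.267  0.15 ] F [-0.368  0.001 -0.103] w 0.07009861778591675 q6 -2.248004326366839
lin cm [ 0.176 -0.2    0.416] rot deg [-0.175  0.221  0.065]
```

View pics/s2.png

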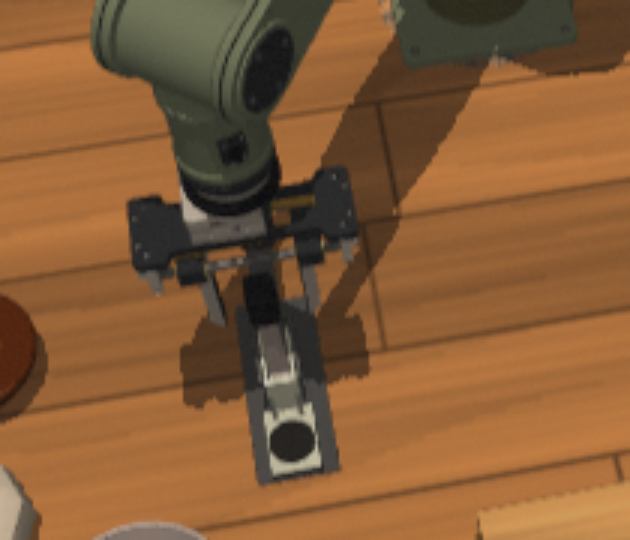

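The knob sits between the two fingers, at about (262,298) against fingertips at (218,320) and (312,308). I'll close on it.

Request:
drive_tool --commands '[{"linear": [0.1, -0.2, 0.3], "delta_rot": [0, 0, 0], "grip": 7}, {"linear": [0.1, -0.2, 0.3], "delta_rot": [0, 0, 0], "grip": 3.5}, {"linear": [0.1, -0.2, 0.3], "delta_rot": [0, 0, 0], "grip": 2}, {"linear": [0.1, -0.2, 0.3], "delta_rot": [0, 0, 0], "grip": 1}, {"linear": [0.1, -0.2, 0.3], "delta_rot": [0, 0, 0], "grip": 0.5}, {"linear": [0.1, -0.2, 0.3], "delta_rot": [0, 0, 0], "grip": 0.5}, {"linear": [0.1, -0.2, 0.3], "delta_rot": [0, 0, 0], "grip": 0.5}, {"linear": [0.1, -0.2, 0.3], "delta_rot": [0, 0, 0], "grip": 0.5}, {"linear": [0.1, -0.2, -0.7], "delta_rot": [0, 0, 0], "grip": 0.5}, {"linear": [0.1, -0.2, -2.0], "delta_rot": [0, 0, 0], "grip": 0.5}, {"linear": [0.1, -0.2, -3.0], "delta_rot": [0, 0, 0], "grip": 0.5}, {"linear": [0.1, -0.2, -3.0], "delta_rot": [0, 0, 0], "grip": 0.5}]' --grip_force 45

```text
clock: 3.78
position: [0.4692, -0.2691, 0.1787]
tool_rot: [0.001, -0.0, 1.0, -0.001]
contact_force: [1.1, -1.6, -8.5]
gripper_width: 0.0256
finger_force: 45.0
```

```bash
python3 -c "
from h import *
go((.49,.0486,.185),91.2); print(telemetry.sense()['ft_torque'],telemetry.sense()['finger_force'])"
```

```text
t 3.78 pos [ 0.469 -0.269  0.179] F [ 1.119 -1.636 -8.546] w 0.025601267350407526 q6 -2.2522192415865145
lin cm [-2.095 31.77  -0.661] rot deg [-0.071  0.1   -1.171]
[-0.104 -0.208 -0.011] 44.98727202415466
```

Request:
drive_tool --commands '[{"linear": [0, 1, -0.5], "delta_rot": [0, 0, 0], "grip": 0.5}, {"linear": [0, 3.5, -0.5], "delta_rot": [0, 0, 0], "grip": 0.5}, {"linear": [0, 6.5, -0.5], "delta_rot": [0, 0, 0], "grip": 0.5}, {"linear": [0, 10, -0.5], "delta_rot": [0, 0, 0], "grip": 0.5}, {"linear": [0, 13.5, -0.5], "delta_rot": [0, 0, 0], "grip": 0.5}, {"linear": [0, 17, -0.5], "delta_rot": [0, 0, -0.4], "grip": 0.5}, {"linear": [0, 20.5, -0.5], "delta_rot": [0, 0, -0.8], "grip": 0.5}, {"linear": [0, 24, -0.5], "delta_rot": [0, 0, -1.2], "grip": 0.5}, {"linear": [-0.5, 27.5, -0.5], "delta_rot": [0, 0, -1.2], "grip": 0.5}, {"linear": [-1.5, 30, -0.5], "delta_rot": [0, 0, -1.2], "grip": 0.5}, {"linear": [-2, 31.4, -0.5], "delta_rot": [0, 0, -1.2], "grip": 0.5}, {"linear": [-2, 31.8, -0.5], "delta_rot": [0, 0, -1.2], "grip": 0.5}]'

```text
clock: 4.78
position: [0.4881, 0.0528, 0.1818]
tool_rot: [-0.0, -0.013, 1.0, 0.001]
contact_force: [0.2, -1.4, -8.7]
gripper_width: 0.026
finger_force: 45.0
```

Request:
drive_tool --commands '[{"linear": [0, 0, 0], "delta_rot": [0, 0, 0], "grip": 0.5}, {"linear": [0, 0, 0], "delta_rot": [0, 0, 0], "grip": 0.5}, {"linear": [0, 0, 0], "delta_rot": [0, 0, 0], "grip": 0.5}, {"linear": [0, 0, 0], "delta_rot": [0, 0, 0], "grip": 0.5}]'

```text
clock: 5.12
position: [0.488, 0.0483, 0.1822]
tool_rot: [-0.0, -0.01, 1.0, -0.0]
contact_force: [0.6, -0.5, -8.8]
gripper_width: 0.0257
finger_force: 45.0
```

```bash
python3 -c "
from h import *
t=optics.get_image('top');s=optics.get_image('scene')
a=cv2.resize(t[170:350,220:380],None,fx=3.1,fy=3.1,interpolation=cv2.INTER_CUBIC)[:560]
b=cv2.resize(s[180:320,270:390],None,fx=2.5,fy=4,interpolation=cv2.INTER_CUBIC)[:a.shape[0]]
b=cv2.copyMakeBorder(b,0,a.shape[0]-b.shape[0],0,0,0)
cv2.imwrite('pics/c3.png',np.hstack([a,b])); print(a.shape,b.shape)
go((.6085,.0486,.15),91.2)"
```

```text
(558, 496, 3) (558, 300, 3)
t 5.22 pos [0.488 0.048 0.182] F [ 0.739  0.454 -9.496] w 0.02571776283589049 q6 -1.668239821454251
lin cm [-12.025  -0.218   3.232] rot deg [-0.008 -0.018 -0.065]
```

View pics/c3.png

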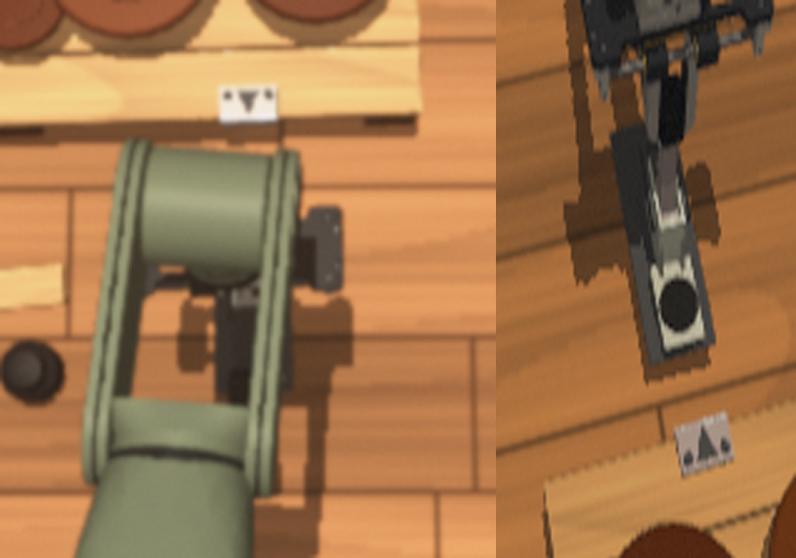

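The jack hangs straight from the gripper. In the scene crop its saddle is at (678,304), with the bracket ahead at (704,443).

```bash
python3 -c "
from h import *
np.set_printoptions(precision=4,suppress=True)
f=lambda x,y:((x-496)/2.5+270,y/4+180)
for z in(.062,.066):print('saddle',onz('scene',*f(678,304),z))
print('plate front corners',onz('scene',*f(648,363),.038),onz('scene',*f(716,342),.038))
c=[(674,430),(726,411),(735,460),(681,479)]
print('brk',[onz('scene',*f(*p),.070) for p in c])
"
```

```text
saddle [0.5546 0.0499 0.062 ]
saddle [0.5568 0.0492 0.066 ]
plate front corners [0.5801 0.0114 0.038 ] [0.5792 0.0884 0.038 ]
brk [array([0.6506, 0.022 , 0.07  ]), array([0.6481, 0.0789, 0.07  ]), array([0.6845, 0.0791, 0.07  ]), array([0.6864, 0.0209, 0.07  ])]
```

Request:
drive_tool --commands '[{"linear": [0, 0, 1.5], "delta_rot": [0, 0, 0], "grip": 0.5}, {"linear": [0, 0, 2.7], "delta_rot": [0, 0, 0], "grip": 0.5}, {"linear": [0, 0, 3.0], "delta_rot": [0, 0, 0], "grip": 0.5}, {"linear": [-1, 0, 3.0], "delta_rot": [0, 0, 0], "grip": 0.5}, {"linear": [-3, 0, 3.0], "delta_rot": [0, 0, 0], "grip": 0.5}, {"linear": [-5, 0, 3.0], "delta_rot": [0, 0, 0], "grip": 0.5}, {"linear": [-7, 0, 3.0], "delta_rot": [0, 0, 0], "grip": 0.5}, {"linear": [-9, 0, 3.0], "delta_rot": [0, 0, 0], "grip": 0.5}, {"linear": [-10.5, 0, 3.0], "delta_rot": [0, 0, 0], "grip": 0.5}, {"linear": [-11.5, 0, 3.0], "delta_rot": [0, 0, 0], "grip": 0.5}, {"linear": [-12, 0, 3.0], "delta_rot": [0, 0, 0], "grip": 0.5}, {"linear": [-12, 0, 3.0], "delta_rot": [0, 0, 0], "grip": 0.5}]'

```text
clock: 6.22
position: [0.6106, 0.0515, 0.153]
tool_rot: [0.001, -0.011, 1.0, -0.0]
contact_force: [0.1, -0.7, -9.0]
gripper_width: 0.0257
finger_force: 45.0
```

```bash
python3 -c "
from h import *
t=optics.get_image('top');s=optics.get_image('scene')
b=cv2.resize(s[215:320,290:410],None,fx=5.6,fy=5.6,interpolation=cv2.INTER_CUBIC)
cv2.imwrite('pics/c4.png',b)
go((.6085,.0486,.1465),91.2)"
```

```text
t 6.32 pos [0.608 0.052 0.152] F [-0.11   0.387 -8.85 ] w 0.025725031688867646 q6 -1.6488557301646956
lin cm [-0.025 -0.316  0.587] rot deg [ 0.002 -0.06   0.02 ]
```

View pics/c4.png

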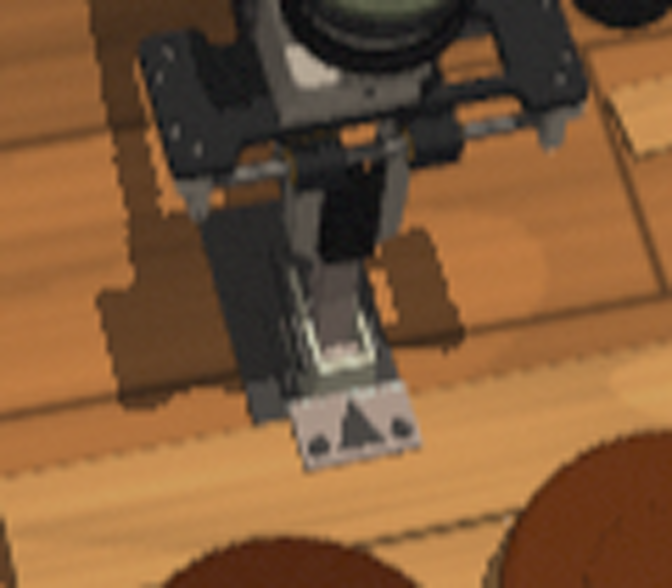

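The saddle is out of sight under the bracket, whose plate spans about (292–420, 385–468). The jack is roughly 3 mm too far to +y, so I'll correct that and lower it.

Request:
drive_tool --commands '[{"linear": [0, -0.3, 0], "delta_rot": [0, 0, 0], "grip": 0.5}, {"linear": [0, -0.3, 0], "delta_rot": [0, 0, 0], "grip": 0.5}, {"linear": [0, -0.3, 0], "delta_rot": [0, 0, 0], "grip": 0.5}, {"linear": [0, -0.3, 0.3], "delta_rot": [0, 0, 0], "grip": 0.5}, {"linear": [0, -0.3, 0.5], "delta_rot": [0, 0, 0], "grip": 0.5}, {"linear": [0, -0.3, 0.6], "delta_rot": [0, 0, 0], "grip": 0.5}, {"linear": [0, -0.3, 0.6], "delta_rot": [0, 0, 0], "grip": 0.5}, {"linear": [0, -0.3, 0.6], "delta_rot": [0, 0, 0], "grip": 0.5}]'

```text
clock: 6.98
position: [0.6083, 0.0489, 0.1462]
tool_rot: [-0.0, -0.011, 1.0, 0.0]
contact_force: [-0.6, 0.5, -8.1]
gripper_width: 0.0257
finger_force: 45.0
```

```bash
python3 -c "
from h import *
go((.6085,.0486,.1465),91.2);print(telemetry.sense()['ft_torque'])"
```

```text
t 6.98 pos [0.608 0.049 0.146] F [-0.577  0.538 -8.063] w 0.025742968820557863 q6 -1.6537954331049
lin cm [-0.023 -0.031 -0.033] rot deg [ 0.004 -0.033  0.03 ]
[ 0.054 -0.097  0.001]
```

Request:
drive_tool --commands '[{"linear": [0, 0, 0.1], "delta_rot": [0, 0, 0], "grip": 0.5}, {"linear": [0, 0, 0.15], "delta_rot": [0, 0, 0], "grip": 0.5}, {"linear": [0, 0, 0.2], "delta_rot": [0, 0, 0], "grip": 0.5}, {"linear": [0, 0, 0.2], "delta_rot": [0, 0, 0], "grip": 0.5}]'

```text
clock: 7.32
position: [0.6085, 0.0488, 0.1445]
tool_rot: [0.0, -0.011, 1.0, -0.0]
contact_force: [-1.2, -0.1, -8.6]
gripper_width: 0.0254
finger_force: 45.0
```

Request:
drive_tool --commands '[{"linear": [0, 0, 0.1], "delta_rot": [0, 0, 0], "grip": 0.5}, {"linear": [0, 0, 0.15], "delta_rot": [0, 0, 0], "grip": 0.5}, {"linear": [0, 0, 0.2], "delta_rot": [0, 0, 0], "grip": 0.5}, {"linear": [0, 0, 0.2], "delta_rot": [0, 0, 0], "grip": 0.5}]'

```text
clock: 7.65
position: [0.6088, 0.0488, 0.1444]
tool_rot: [0.0, -0.011, 1.0, -0.0]
contact_force: [-4.9, -0.3, 5.7]
gripper_width: 0.0258
finger_force: 45.0
```

Request:
drive_tool --commands '[{"linear": [0, 0, -0.1], "delta_rot": [0, 0, 0], "grip": 0.5}, {"linear": [0, 0, -0.1], "delta_rot": [0, 0, 0], "grip": 4}, {"linear": [0, 0, -0.1], "delta_rot": [0, 0, 0], "grip": 6}, {"linear": [0, 0, -0.1], "delta_rot": [0, 0, 0], "grip": 6}, {"linear": [0, 0, -0.1], "delta_rot": [0, 0, 0], "grip": 6}, {"linear": [0, 0, -0.1], "delta_rot": [0, 0, 0], "grip": 6}, {"linear": [0, 0, -2], "delta_rot": [0, 0, 0], "grip": 6}, {"linear": [0, 0, -5], "delta_rot": [0, 0, 0], "grip": 6}, {"linear": [0, 0, -7], "delta_rot": [0, 0, 0], "grip": 6}, {"linear": [3, 0, -7], "delta_rot": [0, 0, 0], "grip": 4}, {"linear": [7, 0, -7], "delta_rot": [0, 0, 0], "grip": 2}, {"linear": [11, 0, -7], "delta_rot": [0, 0, 0], "grip": 0}]'

```text
clock: 8.65
position: [0.4983, 0.0463, 0.2129]
tool_rot: [0.001, -0.011, 1.0, -0.0]
contact_force: [-0.7, 0.9, 0.2]
gripper_width: 0.0436
finger_force: 0.0
```

```bash
python3 -c "
from h import *
s=optics.get_image('scene')
cv2.imwrite('pics/c5.png',cv2.resize(s[190:310,280:420],None,fx=5,fy=5,interpolation=cv2.INTER_CUBIC))
go((.469,.0457,.153),91.2)"
```

```text
t 8.7 pos [0.487 0.047 0.209] F [-6.243  2.453 -4.352] w 0.039428297747745235 q6 -1.6728323659305173
lin cm [ 1.706 -0.133  5.608] rot deg [ 0.048 -0.779  0.082]
```

View pics/c5.png

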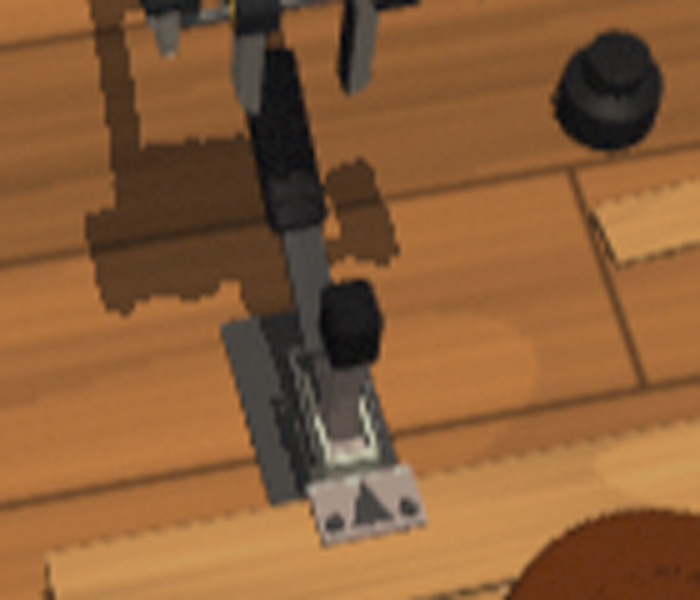

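The jack stands alone with its knob at about (351,323). The handle runs back to the grip at (285,145), and the toe is under the bracket. I'll check the placing in numbers.

```bash
python3 -c "
from h import *
np.set_printoptions(precision=4,suppress=True)
f=lambda x,y:(x/5+280,y/5+190)
print('knob',onz('scene',*f(351,323),.165))
print('plate left edge', onz('scene',*f(222,327),.005),onz('scene',*f(272,505),.005))
print('grip near end',onz('scene',*f(297,212),.125))
print('brk',[onz('scene',*f(*p),.070) for p in((308,487),(408,467),(425,523),(324,545))])
go((.469,.0457,.153),91.2)
"
```

```text
knob [0.6107 0.0495 0.165 ]
plate left edge [0.511  0.0097 0.005 ] [0.6265 0.0121 0.005 ]
grip near end [0.5167 0.0461 0.125 ]
brk [array([0.6506, 0.0231, 0.07  ]), array([0.6498, 0.0774, 0.07  ]), array([0.6831, 0.0779, 0.07  ]), array([0.6847, 0.0234, 0.07  ])]
t 8.7 pos [0.487 0.047 0.209] F [-6.243  2.453 -4.352] w 0.039428297747745235 q6 -1.6728323659305173
lin cm [ 1.706 -0.133  5.608] rot deg [ 0.048 -0.779  0.082]
```

Request:
drive_tool --commands '[{"linear": [1, -0.1, 1], "delta_rot": [0, -0.8, 0], "grip": 0}, {"linear": [1.5, -0.1, 2], "delta_rot": [0, -0.8, 0], "grip": 0}, {"linear": [1.5, -0.1, 3.5], "delta_rot": [0, -0.8, 0], "grip": 0}, {"linear": [1.5, -0.1, 4.6], "delta_rot": [0, -0.8, 0], "grip": 0}, {"linear": [1.5, -0.1, 4.6], "delta_rot": [0, -0.8, 0], "grip": 0}, {"linear": [1.5, -0.1, 4.6], "delta_rot": [0, -0.8, 0], "grip": 0}, {"linear": [1.5, -0.1, 4.6], "delta_rot": [0, -0.8, 0], "grip": 0}, {"linear": [1.5, -0.1, 4.6], "delta_rot": [0, -0.8, 0], "grip": 0}]' --grip_force 20

```text
clock: 9.37
position: [0.4846, 0.0451, 0.1672]
tool_rot: [0.008, -0.011, 1.0, -0.0]
contact_force: [0.1, 0.1, -0.2]
gripper_width: 0.0006
finger_force: 0.0
```

```bash
python3 -c "
from h import *
go((.4725,.0460,.147),91.2)"
```

```text
t 9.37 pos [0.485 0.045 0.167] F [ 0.05   0.069 -0.22 ] w 0.0005716147232037841 q6 -1.6789804735499285
lin cm [1.239 0.118 1.997] rot deg [-0.01   0.876  0.028]
```

Request:
drive_tool --commands '[{"linear": [1.2, 0.1, 1.0], "delta_rot": [0, 0.9, 0], "grip": 0}, {"linear": [1.2, 0.1, 1.8], "delta_rot": [0, 0.9, 0], "grip": 0}, {"linear": [1.6, 0.1, 2.6], "delta_rot": [0, 0.9, 0], "grip": 0}, {"linear": [2.0, 0.1, 3.4], "delta_rot": [0, 0.9, 0], "grip": 0}, {"linear": [2.4, 0.1, 4.3], "delta_rot": [0, 0.9, 0], "grip": 0}, {"linear": [2.8, 0.1, 5.3], "delta_rot": [0, 0.9, 0], "grip": 0}, {"linear": [3.1, 0.1, 6.4], "delta_rot": [0, 0.9, 0], "grip": 0}, {"linear": [3.3, 0.1, 7.5], "delta_rot": [0, 0.9, 0], "grip": 0}, {"linear": [3.4, 0.1, 8.5], "delta_rot": [0, 0.9, 0], "grip": 0}, {"linear": [3.5, 0.1, 9.3], "delta_rot": [0, 0.9, 0], "grip": 0}, {"linear": [3.5, 0.1, 9.8], "delta_rot": [0, 0.9, 0], "grip": 0}, {"linear": [3.5, 0.1, 9.8], "delta_rot": [0, 0.9, 0], "grip": 0}]'

```text
clock: 10.37
position: [0.4495, 0.0454, 0.067]
tool_rot: [-0.001, -0.011, 1.0, 0.0]
contact_force: [0.3, 0.3, 2.1]
gripper_width: 0.0005
finger_force: 1.3
```

Request:
drive_tool --commands '[{"linear": [0, 0, 0.1], "delta_rot": [0, 0, 0], "grip": 0}, {"linear": [0, 0, 0.2], "delta_rot": [0, 0, 0], "grip": 0}, {"linear": [0, 0, 0.2], "delta_rot": [0, 0, 0], "grip": 0}]'

```text
clock: 10.62
position: [0.4496, 0.0454, 0.0661]
tool_rot: [-0.001, -0.011, 1.0, -0.0]
contact_force: [-0.8, -0.7, 3.0]
gripper_width: 0.0003
finger_force: 1.7
```

Request:
drive_tool --commands '[{"linear": [0, 0, 0.1], "delta_rot": [0, 0, 0], "grip": 0}, {"linear": [0, 0, 0.1], "delta_rot": [0, 0, 0], "grip": 0}]'

```text
clock: 10.78
position: [0.4497, 0.0454, 0.0655]
tool_rot: [-0.001, -0.011, 1.0, -0.0]
contact_force: [-1.8, -0.6, 7.3]
gripper_width: 0.0004
finger_force: 3.7
```

Request:
drive_tool --commands '[{"linear": [-0.1, 0, -2], "delta_rot": [0, 0, 0], "grip": 0}, {"linear": [-0.5, 0, -4.5], "delta_rot": [0, 0, 0], "grip": 0}, {"linear": [-1.5, 0, -7.5], "delta_rot": [0, 0, 0], "grip": 0}, {"linear": [-2.3, 0, -10], "delta_rot": [0, 0, 0], "grip": 0}, {"linear": [-2.3, 0, -10.3], "delta_rot": [0, 0, 0], "grip": 0}, {"linear": [-2.3, 0, -10.3], "delta_rot": [0, 0, 0], "grip": 0}, {"linear": [-2.3, 0, -10.3], "delta_rot": [0, 0, 0], "grip": 0}]'

```text
clock: 11.37
position: [0.4718, 0.0461, 0.1667]
tool_rot: [-0.002, -0.011, 1.0, 0.0]
contact_force: [-0.2, 0.1, -0.8]
gripper_width: 0.0004
finger_force: 0.0
```

```bash
python3 -c "
from h import *
go((.4725,.0460,.155),91.2)"
```

```text
t 11.37 pos [0.472 0.046 0.167] F [-0.237  0.117 -0.775] w 0.0004045296069039829 q6 -1.6775954414999048
lin cm [-0.072 -0.008  1.168] rot deg [ 0.013 -0.231  0.031]
```

Request:
drive_tool --commands '[{"linear": [0, 0, 1.0], "delta_rot": [0, 0, 0], "grip": 0}, {"linear": [0.4, 0, 1.8], "delta_rot": [0, 0, 0], "grip": 0}, {"linear": [0.8, 0, 2.6], "delta_rot": [0, 0, 0], "grip": 0}, {"linear": [1.2, 0, 3.5], "delta_rot": [0, 0, 0], "grip": 0}, {"linear": [1.6, 0, 4.5], "delta_rot": [0, 0, 0], "grip": 0}, {"linear": [1.9, 0, 5.6], "delta_rot": [0, 0, 0], "grip": 0}, {"linear": [2.1, 0, 6.7], "delta_rot": [0, 0, 0], "grip": 0}, {"linear": [2.2, 0, 7.7], "delta_rot": [0, 0, 0], "grip": 0}, {"linear": [2.3, 0, 8.5], "delta_rot": [0, 0, 0], "grip": 0}, {"linear": [2.3, 0, 9.2], "delta_rot": [0, 0, 0], "grip": 0}, {"linear": [2.3, 0, 9.6], "delta_rot": [0, 0, 0], "grip": 0}, {"linear": [2.3, 0, 9.6], "delta_rot": [0, 0, 0], "grip": 0}]'

```text
clock: 12.37
position: [0.4499, 0.0455, 0.0724]
tool_rot: [-0.001, -0.011, 1.0, 0.0]
contact_force: [-3.0, 0.3, 13.8]
gripper_width: 0.0005
finger_force: 6.4
```

Request:
drive_tool --commands '[{"linear": [0, 0, 0.1], "delta_rot": [0, 0, 0], "grip": 0}, {"linear": [0, 0, 0.2], "delta_rot": [0, 0, 0], "grip": 0}, {"linear": [0, 0, 0.2], "delta_rot": [0, 0, 0], "grip": 0}]'

```text
clock: 12.62
position: [0.45, 0.0455, 0.0717]
tool_rot: [-0.001, -0.011, 1.0, -0.0]
contact_force: [-5.8, 0.6, 19.6]
gripper_width: 0.0003
finger_force: 9.7
```

Request:
drive_tool --commands '[{"linear": [0, 0, -2], "delta_rot": [0, 0, 0], "grip": 0}, {"linear": [-0.5, 0, -4.5], "delta_rot": [0, 0, 0], "grip": 0}, {"linear": [-1.5, 0, -7.5], "delta_rot": [0, 0, 0], "grip": 0}, {"linear": [-2.3, 0, -10], "delta_rot": [0, 0, 0], "grip": 0}, {"linear": [-2.3, 0, -10.9], "delta_rot": [0, 0, 0], "grip": 0}, {"linear": [-2.3, 0, -10.9], "delta_rot": [0, 0, 0], "grip": 0}, {"linear": [-2.3, 0, -10.9], "delta_rot": [0, 0, 0], "grip": 0}]'

```text
clock: 13.2
position: [0.4715, 0.046, 0.1773]
tool_rot: [-0.002, -0.011, 1.0, 0.0]
contact_force: [-0.2, -0.9, -0.5]
gripper_width: 0.0008
finger_force: 0.0
```

```bash
python3 -c "
from h import *
cv2.imwrite('pics/up2.png',optics.get_image('scene'))
go((.4725,.0460,.1625),91.2)"
```

```text
t 13.25 pos [0.471 0.046 0.176] F [-0.604  0.32  -0.08 ] w 0.00011437919552049276 q6 -1.6776101367806744
lin cm [-0.181 -0.014  1.391] rot deg [ 0.026 -0.378  0.027]
```

Request:
drive_tool --commands '[{"linear": [-0.1, 0, 1.2], "delta_rot": [0, -0.3, 0], "grip": 0}, {"linear": [0.2, 0, 2.0], "delta_rot": [0, -0.3, 0], "grip": 0}, {"linear": [0.6, 0, 2.8], "delta_rot": [0, -0.3, 0], "grip": 0}, {"linear": [1.0, 0, 3.7], "delta_rot": [0, -0.3, 0], "grip": 0}, {"linear": [1.4, 0, 4.7], "delta_rot": [0, -0.3, 0], "grip": 0}, {"linear": [1.7, 0, 5.8], "delta_rot": [0, -0.3, 0], "grip": 0}, {"linear": [2.0, 0, 6.9], "delta_rot": [0, -0.3, 0], "grip": 0}, {"linear": [2.1, 0, 7.9], "delta_rot": [0, -0.3, 0], "grip": 0}, {"linear": [2.2, 0, 8.8], "delta_rot": [0, -0.3, 0], "grip": 0}, {"linear": [2.2, 0, 9.5], "delta_rot": [0, -0.3, 0], "grip": 0}, {"linear": [2.2, 0, 9.9], "delta_rot": [0, -0.3, 0], "grip": 0}, {"linear": [2.2, 0, 9.9], "delta_rot": [0, -0.3, 0], "grip": 0}]'

```text
clock: 14.25
position: [0.4505, 0.0455, 0.0803]
tool_rot: [0.001, -0.011, 1.0, 0.0]
contact_force: [-3.1, 0.5, 14.0]
gripper_width: 0.0004
finger_force: 7.1
```

Request:
drive_tool --commands '[{"linear": [0, 0, 0.1], "delta_rot": [0, 0, 0], "grip": 0}, {"linear": [0, 0, 0.2], "delta_rot": [0, 0, 0], "grip": 0}, {"linear": [0, 0, 0.2], "delta_rot": [0, 0, 0], "grip": 0}]'

```text
clock: 14.5
position: [0.4505, 0.0455, 0.0795]
tool_rot: [0.001, -0.011, 1.0, -0.0]
contact_force: [-5.1, 0.1, 20.0]
gripper_width: 0.0006
finger_force: 10.1
```

Three strokes put the feet at about 10.5 mm, which is marginal. I'll add one more stroke for margin.

Request:
drive_tool --commands '[{"linear": [0, 0, -2], "delta_rot": [0, 0, 0], "grip": 0}, {"linear": [-0.5, 0, -4.5], "delta_rot": [0, 0, 0], "grip": 0}, {"linear": [-1.5, 0, -7.5], "delta_rot": [0, 0, 0], "grip": 0}, {"linear": [-2.3, 0, -10], "delta_rot": [0, 0, 0], "grip": 0}, {"linear": [-2.3, 0, -10.9], "delta_rot": [0, 0, 0], "grip": 0}, {"linear": [-2.3, 0, -10.9], "delta_rot": [0, 0, 0], "grip": 0}, {"linear": [-2.3, 0, -10.9], "delta_rot": [0, 0, 0], "grip": 0}]'

```text
clock: 15.08
position: [0.4718, 0.0461, 0.1852]
tool_rot: [0.0, -0.011, 1.0, 0.0]
contact_force: [-1.2, -0.5, 0.3]
gripper_width: 0.0003
finger_force: 0.0
```

```bash
python3 -c "
from h import *
go((.4725,.0460,.1705),91.2)"
```

```text
t 15.08 pos [0.472 0.046 0.185] F [-1.237 -0.47   0.332] w 0.000264018030806274 q6 -1.6780677153157324
lin cm [-0.068 -0.01   1.471] rot deg [0.015 0.014 0.031]
```

Request:
drive_tool --commands '[{"linear": [0, 0, 1.2], "delta_rot": [0, 0, 0], "grip": 0}, {"linear": [0.3, 0, 2.0], "delta_rot": [0, 0, 0], "grip": 0}, {"linear": [0.7, 0, 2.8], "delta_rot": [0, 0, 0], "grip": 0}, {"linear": [1.1, 0, 3.7], "delta_rot": [0, 0, 0], "grip": 0}, {"linear": [1.5, 0, 4.7], "delta_rot": [0, 0, 0], "grip": 0}, {"linear": [1.8, 0, 5.8], "delta_rot": [0, 0, 0], "grip": 0}, {"linear": [2.1, 0, 6.9], "delta_rot": [0, 0, 0], "grip": 0}, {"linear": [2.2, 0, 7.9], "delta_rot": [0, 0, 0], "grip": 0}, {"linear": [2.3, 0, 8.8], "delta_rot": [0, 0, 0], "grip": 0}, {"linear": [2.3, 0, 9.5], "delta_rot": [0, 0, 0], "grip": 0}, {"linear": [2.3, 0, 9.9], "delta_rot": [0, 0, 0], "grip": 0}, {"linear": [2.3, 0, 10], "delta_rot": [0, 0, 0], "grip": 0}]'

```text
clock: 16.08
position: [0.4498, 0.0455, 0.0874]
tool_rot: [0.001, -0.011, 1.0, 0.0]
contact_force: [-5.4, 0.2, 20.4]
gripper_width: 0.0008
finger_force: 10.5
```

Request:
drive_tool --commands '[{"linear": [0, 0, 0.1], "delta_rot": [0, 0, 0], "grip": 0}, {"linear": [0, 0, 0.2], "delta_rot": [0, 0, 0], "grip": 0}, {"linear": [0, 0, 0.3], "delta_rot": [0, 0, 0], "grip": 0}, {"linear": [0, 0, 0.3], "delta_rot": [0, 0, 0], "grip": 0}]'

```text
clock: 16.42
position: [0.4499, 0.0455, 0.0863]
tool_rot: [0.0, -0.011, 1.0, -0.0]
contact_force: [-9.3, -0.0, 28.0]
gripper_width: 0.0005
finger_force: 14.6
```

```bash
python3 -c "
from h import *
go((.45,.0455,.089),91.2)
s=optics.get_image('scene');t=optics.get_image('top')
a=cv2.resize(s[170:370,260:460],None,fx=2.9,fy=2.9,interpolation=cv2.INTER_CUBIC)
b=cv2.resize(t[100:340,180:240+50],None,fx=1.9,fy=2.4)
cv2.imwrite('pics/c6.png',np.hstack([a,cv2.copyMakeBorder(b,0,a.shape[0]-b.shape[0],0,0,0)]))"
```

```text
t 16.42 pos [0.45  0.045 0.086] F [-9.347 -0.014 28.026] w 0.0005199908739102585 q6 -1.6836103360819556
lin cm [-0.013  0.002 -0.267] rot deg [-0.013  0.057  0.054]
```

View pics/c6.png

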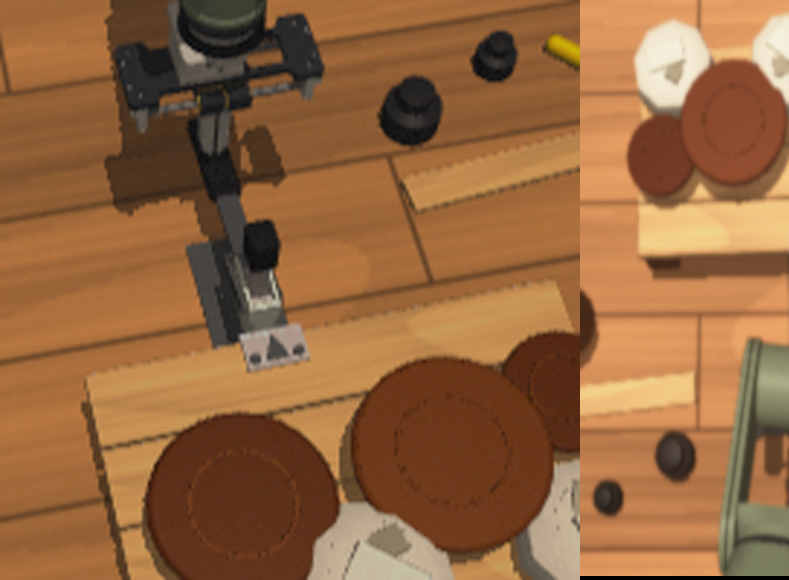

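```bash
python3 -c "
from h import *
for y in(.0224,.0777):
  for dz in(0,.01,.018): print(y,dz,np.round(proj('scene',(.6485+dz*.28,y,.07+dz)),1))
a=cv2.imread('pics/scene0.png')[265:315,325:385];b=optics.get_image('scene')
r=cv2.matchTemplate(b[250:330,310:400],a[18:34,14:42],cv2.TM_CCOEFF_NORMED);_,m,_,l=cv2.minMaxLoc(r)
print(m,'bracket shift',l[0]+310-339,l[1]+250-283)
s=telemetry.sense();print(s['clock'],s['contact_force'],s['position'])"
```

```text
0.0224 0 [341.2 286.8]
0.0224 0.01 [341.6 286. ]
0.0224 0.018 [342.  285.4]
0.0777 0 [361.6 283. ]
0.0777 0.01 [362.2 282.2]
0.0777 0.018 [362.7 281.5]
0.7685427665710449 bracket shift 1 -1
16.5667 [-9.25145578  0.53590987 28.42969878] [0.44987677 0.04547102 0.0864057 ]
```

```bash
python3 -c "
from h import *
a=cv2.cvtColor(cv2.imread('pics/scene0.png'),6).astype(np.float32);b=cv2.cvtColor(optics.get_image('scene'),6).astype(np.float32)
P=np.float32([proj('scene',(.6582,-.1186,.066)),proj('scene',(.6498,.3190,.066))])
for n,p in zip('-+',P):
    q,st,e=cv2.calcOpticalFlowPyrLK(a.astype(np.uint8),b.astype(np.uint8),p.reshape(1,1,2),None,winSize=(13,13),maxLevel=1)
    y=-.1186 if n=='-' else .319
    pr=np.array(proj('scene',(.65+.018*.28,y,.084)))-proj('scene',(.65,y,.066))
    print(n,p,(q-p).ravel(),st.ravel(),'predicted 18mm',pr)
"
```

```text
- [288.9884 300.6071] [ 0.22390747 -1.5079346 ] [1] predicted 18mm [ 0.13684728 -1.27072408]
+ [448.4119  267.87628] [ 2.9485168 -1.2535706] [1] predicted 18mm [ 2.17281897 -1.60671987]
```

Both front corners of the deck have moved as an 18 mm lift predicts, and the handle is on its stop at 28 N. I'm handing in.

```bash
python3 -c "
from h import *
print(manip.sign_off())"
```

```text
the job is handed in; nothing more can be done
None
```

I set the jack under the bracket and pumped it four strokes; by camera and handle-height estimates both front feet are about 18 mm clear. I handed the job in at about 17 s with the handle held on its stop at about 28 N; the hand-in call returned no verdict.

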